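# Unbolt the large stock chest in the jewellery workshop

### The job

Unbolt the larger of the two plywood chests so that its flap could be opened: lift the bolt's handle up out of its notch, then slide the bolt all the way back out of its keeper and let go. Leave the smaller chest bolted.

Things in the scene. Friction and masses are not known exactly. Their poses are not given: they have to be found in the camera images.
- large_knob (a point): Centre of the dark steel knob (cylinder 16 mm thick, 26 mm long) on the bolt handle of the large chest, 43 mm from the bolt rod's axis. Its x axis runs along the handle from knob to rod and tilts with it; its y axis runs level along the rod, the way the bolt is drawn. When lowered, the knob is level, 131 mm above the table, 26 mm clear of the chest's front, with free air below and 50 mm each side.
- large_lift (a joint): Turn of that handle about the rod, rad: 0 = level in its notch (starts at 0 to 0.1), grows as the knob rises, stop at 1.5. The 8 mm stem lies in a 13 mm notch of a steel guard strip, 12 to 17 mm from the rod's axis on the knob's side, its top 3 mm above that axis. The stem is clear above 0.6 rad; lower, the strip stops it sliding. Light friction: it stays where left.
- large_slide (a joint): Draw of the large chest's bolt, m: 0 = home in its keeper, grows along y of large_knob (to the left seen from the robot), stop at 0.040 = all the way back. 1.5 N friction; stays where left. The chest is fixed: plywood, 270 wide, 200 deep, 115 mm tall, front to the robot, turned up to 0.3 rad. The 12 mm rod lies 16 mm above its top, 17 mm behind its front face.
- small_slide (a joint): Draw of the small chest's bolt, m: 0 = bolted, as it must stay. The same bolt on a fixed chest 170 wide, 150 deep, 80 mm tall, to the left or right of the large one. Two loose jars (41 mm wide, 31 mm tall) stand on the table in front of the chests, a lamp (70 mm tall) behind them.

How it is judged (in metres and radians):
On the way:
1. the handle of the large chest's bolt is lifted clear of its notch while the bolt is still home (lift above 0.55 rad, drawn less than 10 mm) (value of joint large_lift above 0.55 rad and value of joint large_slide below 0.01 m), for 0.05 s.
At the end, for the whole second after the job is handed in: The large chest's bolt is drawn back by more than 28 mm of its 40 mm and at rest, and the small chest's bolt is still home (drawn less than 10 mm) (value of joint large_slide above 0.028 m and velocity of joint large_slide below 0.01 m/s and value of joint small_slide below 0.01 m); the robot touches nothing.
It fails at once if the small chest's bolt is drawn by 10 mm or more (value of joint small_slide above 0.01 m).
It also fails if it takes over 32 s, if anything falls off the work surface, if the arm or the gripper's body presses on something with over 40 N, if the wrist force passes 120 N, or if a joint passes its speed limit or range.

### The arm

A 6-joint arm with a two-finger parallel gripper is mounted at the origin on the work surface. World frame = base frame: x ahead of the robot, y to its left, z up, the work surface at z = 0. Lengths are in mm, angles in rad, forces in N, time in s.
With the tool pointing down it reaches from about 300 to 1000 mm from the base axis. Payload 5.1 kg.
Tool frame: the origin (TCP) lies at the very end of the fingers, on their centre line; the grasp point (between the pads) lies 19 mm behind it; z points along the fingers, y is the line along which they close (so a half turn about z gives the same grasp; the last joint's range is limited). The gripper opens to 95 mm and grips with 3 to 60 N. Pads are 20 mm wide; open, the fingers measure 119 mm over their backs; the gripper's body (75 mm by 180 mm) begins 59 mm behind the grasp point.
Start: joints at [1.165, 0.124, 1.65, -0, 1.367, -0.083], TCP at [206.216, 616.409, 214.656] pointing down, gripper open.
Joint ranges: [-2.61, 2.61], [-1.02, 2.33], [0.03, 2.71], [-1.35, 4.49], [0.32, 2.68], [-2.91, 2.91]. Speed limits (rad/s): [2.57, 2.57, 3.14, 3.14, 3.14, 3.14].

### API

Orientations are given as a rotation vector (axis times angle).
In Python, from plant import arm gives the robot as it stands.
- The arm moves only by the tool send_rows, never from a script. Its argument "plan" is a list of rows, each a list of 4 numbers: the shift along the world's x, y, z in mm, then the turn about the world's z in rad. A call has 1 to 8 rows; each row shifts and turns the commanded pose from where the row before left it; what a row does not reach is not made up. A row lasts 1/10 s, in which the tool goes at most 50 mm and 8.59 degrees, less where a joint would pass 70% of its speed; a pose out of reach is approached as far as the arm can. A call is refused whole if a number of a shift passes 50 or a number of a turn 0.15, either way. A call with a gripper value outside its range is refused whole. "gripper" is the finger opening in mm, from 0 to 95.1, set as the call begins (left out, the last holds). The fingers move at their own pace and stop on an object; "squeeze" is the grip in N (left out, the last holds). Time passes only in rows, so rows that do not move let the fingers close. It gives the time, the measured TCP pose, the force, the opening and the grip force at its end, in the units of the state.
- arm.sense(): the state, without advancing time (a new reading comes with each control period).
- arm.get_image(name): name is "scene" or "top"; returns (picture, depth): 400x640x3 uint8, red, green, blue; 400x640 float32, mm along the optical axis (not along the pixel's ray), 0 where there is no reading.
- arm.camera_model(name): a dict with "fx", "fy", "cx", "cy" (pixels), "distortion" ([k1, k2, p1, p2, k3] as OpenCV has them; the pictures are not rectified), "R" (3x3) and "t" (3): a world point X has camera coordinates R X + t. Camera axes: x right, y down, z forward; pixel columns grow to the right and rows downward; lengths in mm; the calibration is good to about 2 mm. A picture is of the moment at which its call begins. camera_model takes no time and is no camera call.
- arm.job_done(): hands the job in; it is judged then, once.
The state is a dict: "time": time; "qpos": joint angles; "joint_velocities": joint speeds; "effort": joint torques, N m; "tool_pos": TCP position; "eef_rot": TCP orientation; "ft_force": force on the tool from outside, world axes, zero at the start; "wrist_torque": the same for the moment, N m; "gripper_width": finger opening in mm; "grasp_force": force on a finger pad.
Only numpy, scipy, OpenCV 4.12 (cv2) and the standard library are available. Lean on these libraries where they do the work, as an engineer would, in place of code of your own. Each camera call takes 0.05 s, during which the arm holds its last target. There are 200 camera calls.

## Working session

There is one attempt and no reset: what is moved stays moved. The work goes in short steps, Python scripts to look and compute and a tool call to move; the robot and the scene stay as the last step left them, time stands still between calls to the robot, and variables do not carry over. Pictures are saved under pics/ and viewed, at most 10 in all, crops included, and the job is handed in when it is done.

Besides the shell and the picture viewer there is one more tool, called after ">>>" as a command line: name --pt "numbers of a row" for each row, then --argument value for the rest. send_rows: Moves the arm, as the interface text tells. Its arguments: {"type":"object","properties":{"plan":{"type":"array","items":{"type":"array","items":{"type":"number"}}},"gripper":{"type":"number"},"squeeze":{"type":"number"}},"required":["plan"]}

```bash
mkdir -p pics; python3 - <<'E'
from plant import arm
import cv2,numpy as np
for n in("scene","top"):
    p,d=arm.get_image(n); cv2.imwrite(f"pics/{n}0.png",p[:,:,::-1]); np.save(f"pics/{n}0.npy",d)
    m=arm.camera_model(n); print(n,{k:np.round(v,4).tolist() for k,v in m.items()})
s=arm.sense();print({k:np.round(v,3).tolist() for k,v in s.items()})
E
```

```text
scene {'fx': 479.5969, 'fy': 479.5969, 'cx': 315.3338, 'cy': 196.8862, 'distortion': [-0.1096, 0.0, 0.0, 0.0, 0.0], 'R': [[-0.3578, 0.9337, 0.0147], [0.7878, 0.3102, -0.5321], [-0.5014, -0.1788, -0.8466]], 't': [211.6427, -322.3325, 1195.5711]}
top {'fx': 382.2369, 'fy': 382.2369, 'cx': 322.9712, 'cy': 198.9107, 'distortion': [-0.055, 0.0, 0.0, 0.0, 0.0], 'R': [[0.0218, -0.9997, -0.0108], [-0.9948, -0.0206, -0.0995], [0.0993, 0.0129, -0.995]], 't': [-46.1146, 532.3791, 778.6788]}
{'time': 0.1, 'qpos': [1.165, 0.124, 1.652, -0.0, 1.367, -0.083], 'joint_velocities': [0.002, -0.002, -0.0, -0.0, 0.001, -0.001], 'effort': [0.001, -41.888, -36.11, 0.078, 0.046, -0.0], 'tool_pos': [205.988, 615.903, 213.514], 'eef_rot': [-0.505, -3.1, 0.003], 'ft_force': [0.809, -0.976, 0.275], 'wrist_torque': [0.023, -0.003, 0.002], 'grasp_force': 0.0, 'gripper_width': 95.028}
```

View pics/scene0.png

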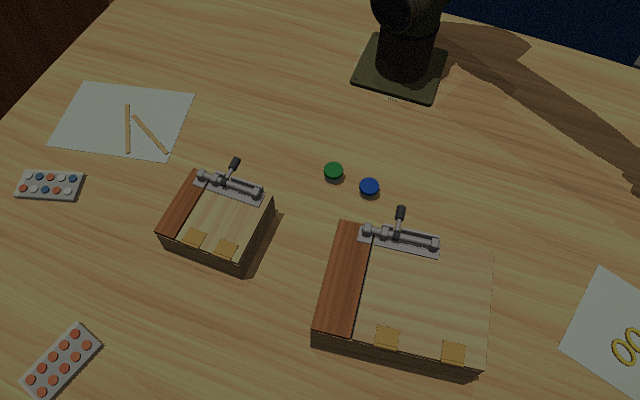

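View pics/top0.png

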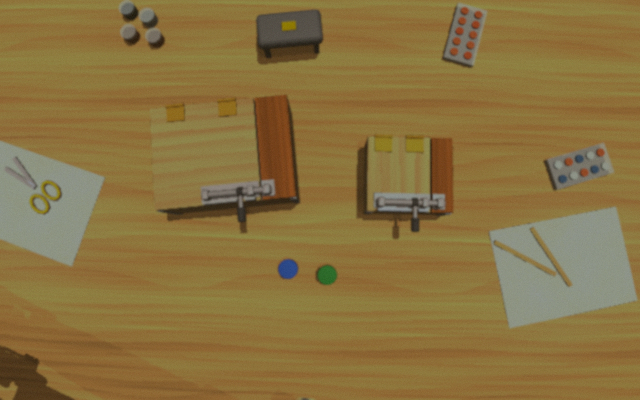

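The large chest is the left one. Its knob is at about (241,213) in the top view and (401,211) in the scene view. Next I'll measure the knob and the chest's yaw.

```bash
cat > h.py <<'E'
from plant import arm
import cv2,numpy as np
def ray(n,uv):
    m=arm.camera_model(n);K=np.array([[m['fx'],0,m['cx']],[0,m['fy'],m['cy']],[0,0,1]])
    p=cv2.undistortPoints(np.array(uv,float).reshape(-1,1,2),K,np.array(m['distortion'])).reshape(-1,2)
    R=np.array(m['R']);t=np.array(m['t']); c=-R.T@t
    return c,np.c_[p,np.ones(len(p))]@R   # world dir, unit depth
def atz(n,uv,z):
    c,d=ray(n,uv); return c+d*((z-c[2])/d[:,2])[:,None]
def atd(n,uv,D):
    c,d=ray(n,uv); return c+d*np.asarray(D)[:,None]
E
python3 - <<'E'
from h import *
for n,(u0,v0,u1,v1) in {"top":(190,170,290,232),"scene":(340,195,450,265)}.items():
    p=cv2.imread(f"pics/{n}0.png");cv2.imwrite(f"pics/{n}z.png",cv2.resize(p[v0:v1,u0:u1],None,fx=7,fy=7,interpolation=cv2.INTER_CUBIC))
    D=np.load(f"pics/{n}0.npy")
    vv,uu=np.mgrid[v0:v1,u0:u1];uv=np.c_[uu.ravel(),vv.ravel()];P=atd(n,uv,D[v0:v1,u0:u1].ravel())
    g=p[v0:v1,u0:u1].max(2).ravel()
    k=(g<75)&(P[:,2]>118)&(P[:,2]<150); print(n,"dark",k.sum(),P[k].mean(0),P[k].min(0),P[k].max(0),uv[k].mean(0))
    r=(P[:,2]>128)&(P[:,2]<150)&~k; print("rod",r.sum(),np.polyfit(P[r,1],P[r,0],1),P[r].mean(0))
print(atz("top",[[241,213]],135),atz("scene",[[401,211]],135))
print("top plane corners",atz("top",[[158,208],[297,200],[150,105],[288,96]],115))
E
```

```text
top dark 198 [506.78571011 113.36589286 137.14674858] [478.917233    61.19935779 118.01256211] [539.04293763 177.8663992  144.180929  ] [240.64141414 205.70707071]
rod 708 [-1.31589016e-01  5.44737540e+02] [528.2601994  125.21820924 136.29776758]
scene dark 687 [524.94429109 128.97026459 130.84443495] [478.2259841   62.77931641 118.0125146 ] [554.10255384 193.94030583 145.51653445] [402.75400291 233.78893741]
rod 663 [-1.28845123e-01  5.43410902e+02] [527.08030315 126.74596282 137.36948168]
[[493.50421388 112.59754887 135.        ]] [[485.9592409  114.31837196 135.        ]]
top plane corners [[500.58862453 276.58518579 115.        ]
 [521.33197309  12.67171288 115.        ]
 [702.31557516 307.05435304 115.        ]
 [723.11873051  36.08598681 115.        ]]
```

View pics/topz.png

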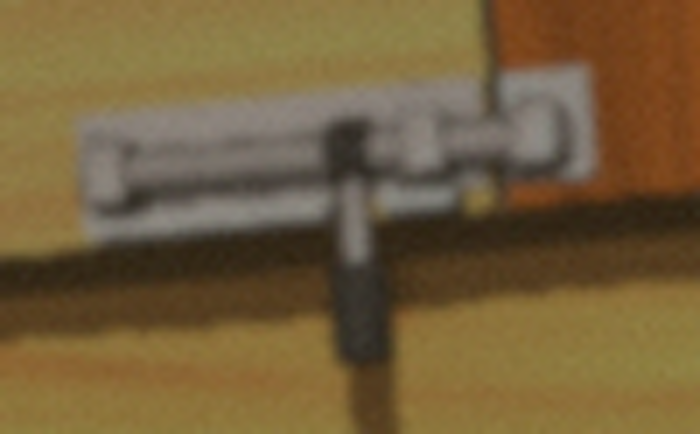

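View pics/scenez.png

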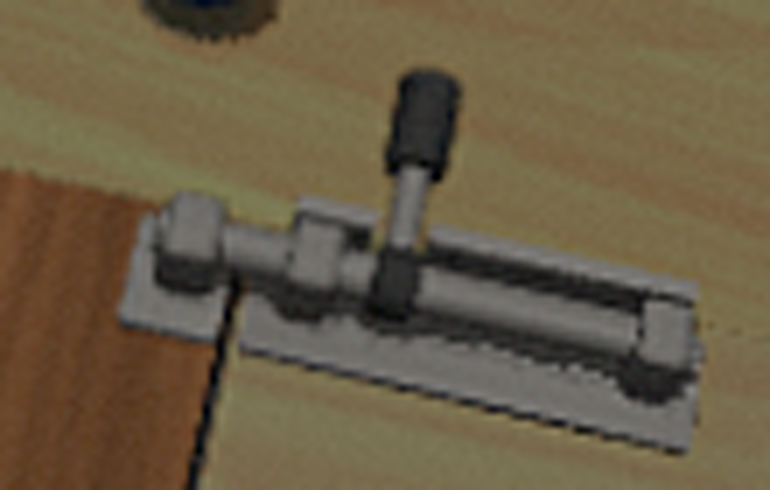

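The knob centre is at about (241.6,214.7) in the top view and (400.5,212.4) in the scene view. The stem meets the rod at about top (240,191.4). I'll triangulate from these.

```bash
python3 - <<'E'
from h import *
def tri(a,b):
    c1,d1=ray("top",[a]);c2,d2=ray("scene",[b]);d1=d1[0];d2=d2[0]
    s=np.linalg.lstsq(np.c_[d1,-d2],c2-c1,rcond=None)[0];p,q=c1+s[0]*d1,c2+s[1]*d2
    return (p+q)/2,np.linalg.norm(p-q)
print("knob",tri((241.6,214.7),(400.5,212.4)))
Z=lambda n,u0,v0,x,y:(u0+(x+.5)/7-.5,v0+(y+.5)/7-.5)
# keeper & rear bracket tops
print("R",tri(Z(0,190,170,540,122),Z(0,340,195,193,215)));print("L",tri(Z(0,190,170,105,172),Z(0,340,195,667,320)))
print("collar",tri(Z(0,190,170,348,148),Z(0,340,195,397,280)))
for n,c in(("top",(241.6,214.7)),("scene",(400.5,212.4))):
    D=np.load(f"pics/{n}0.npy");u,v=int(c[0]),int(c[1]);d=np.median(D[v-1:v+2,u-1:u+2]);print(n,atd(n,[c],[d]),atz(n,[c],138))
E
```

```text
knob (array([489.92770232, 112.79845003, 135.45509454]), np.float64(3.154822870918432))
R (array([540.25872683,  67.45684544, 145.38441003]), np.float64(3.908913909334016))
L (array([525.39395866, 180.24337162, 143.54276947]), np.float64(2.833287792698054))
collar (array([533.87393909, 118.25902102, 136.1844501 ]), np.float64(2.0807338533218753))
top [[490.0404244  109.72430303 142.25767657]] [[490.26854432 110.68713206 138.        ]]
scene [[493.27061839 114.2817759  141.88383923]] [[490.83733058 114.27128428 138.        ]]
```

>>> send_rows --pt "40 -30 0 0" --pt "40 -30 0 0.1" --pt "35 -35 0 0.1" --pt "30 -40 0 0.1" --pt "30 -40 0 0.1" --pt "20 -45 0 0.05" --pt "20 -45 0 0" --pt "15 -45 0 0" --gripper 45 --squeeze 8

```text
time: 0.9
tool_pos: [436.7, 304.3, 214.2]
eef_rot: [0.199, -3.135, 0.001]
ft_force: [0.4, -0.9, 0.3]
gripper_width: 45.3
grasp_force: 0.0
```

>>> send_rows --pt "15 -45 0 0" --pt "15 -45 0 0" --pt "10 -45 0 0" --pt "10 -45 0 0" --pt "1 -12 -30 0" --pt "0 0 -20 0" --pt "0 0 0 0" --pt "0 0 0 0"

```text
time: 1.7
tool_pos: [486.9, 114.5, 164.5]
eef_rot: [0.2, -3.134, 0.0]
ft_force: [0.0, 0.7, 0.4]
gripper_width: 44.9
grasp_force: 0.0
```

```bash
python3 - <<'E'
from h import *
o=[]
for n,(u,v) in {"top":(200,160),"scene":(350,160)}.items():
    p,_=arm.get_image(n);o.append(cv2.resize(p[v:v+90,u:u+95,::-1],None,fx=4,fy=5,interpolation=2))
cv2.imwrite("pics/a.png",np.hstack(o));s=arm.sense();print(s['tool_pos'],s['eef_rot'])
E
```

```text
[487.93487574 114.93473725 166.07558967] [-2.00818153e-01  3.13311248e+00  2.61534473e-04]
```

View pics/a.png

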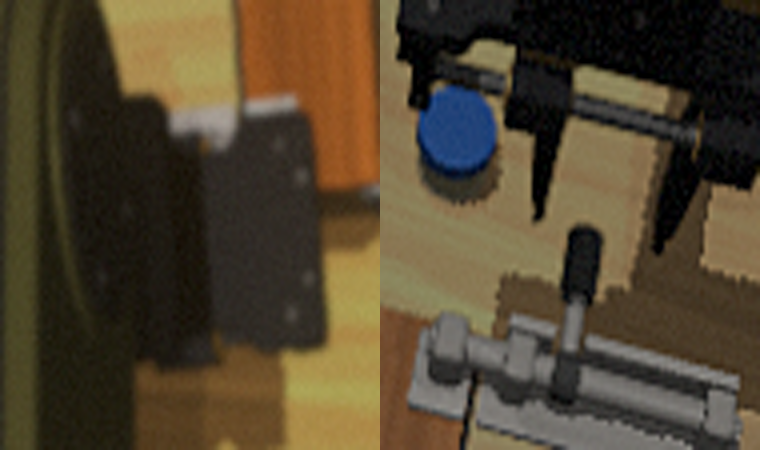

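The fingers straddle the knob. The fingertips are at about scene pixels (389.5,203.6) and (420,210). I'll check those against the reported TCP.

```bash
python3 - <<'E'
from h import *
print(atz("scene",[[389.5,203.6],[420,210],[404.8,206.8]],166))
E
```

```text
[[498.79318192  92.76771172 166.        ]
 [492.18360084 143.23569661 166.        ]
 [495.45484504 118.11923116 166.        ]]
```

>>> send_rows --pt "0 -2 -20 0" --pt "0 -1 -20 0" --pt "0 0 -6 0" --pt "0 0 0 0"

```text
time: 2.2
tool_pos: [487.0, 111.8, 118.7]
eef_rot: [0.201, -3.135, 0.0]
ft_force: [-1.9, -1.1, 0.3]
gripper_width: 44.9
grasp_force: 0.0
```

>>> send_rows --pt "0 0 0 0" --pt "0 0 0 0" --pt "0 0 0 0" --pt "0 0 0 0" --pt "0 0 0 0" --pt "0 0 0 0" --gripper 10 --squeeze 10

```text
time: 2.8
tool_pos: [487.4, 112.3, 119.0]
eef_rot: [-0.199, 3.135, 0.003]
ft_force: [1.2, 5.9, 1.1]
gripper_width: 15.3
grasp_force: 10.0
```

>>> send_rows --pt "0.5 1 4.5 0" --pt "1 0 4 0" --pt "1.3 0.2 4.1 0" --pt "1.6 0.2 4 0" --pt "2 0.3 3.8 0" --pt "2.4 0.3 3.5 0" --pt "4.2 0.5 4.8 0" --pt "4.8 0.6 4.1 0"

```text
time: 3.6
tool_pos: [505.0, 114.5, 151.8]
eef_rot: [0.2, -3.134, 0.0]
ft_force: [-3.7, 2.2, -2.0]
gripper_width: 15.3
grasp_force: 10.0
```

```bash
python3 - <<'E'
from h import *
p,_=arm.get_image("scene");cv2.imwrite("pics/b.png",cv2.resize(p[160:260,340:450,::-1],None,fx=6,fy=6,interpolation=2))
s=arm.sense();print(s['tool_pos'],s['ft_force'],s['gripper_width'])
E
```

```text
[506.26340671 114.66976248 152.74027385] [-3.22480206  2.37441467  0.29905589] 15.283490057350617
```

View pics/b.png

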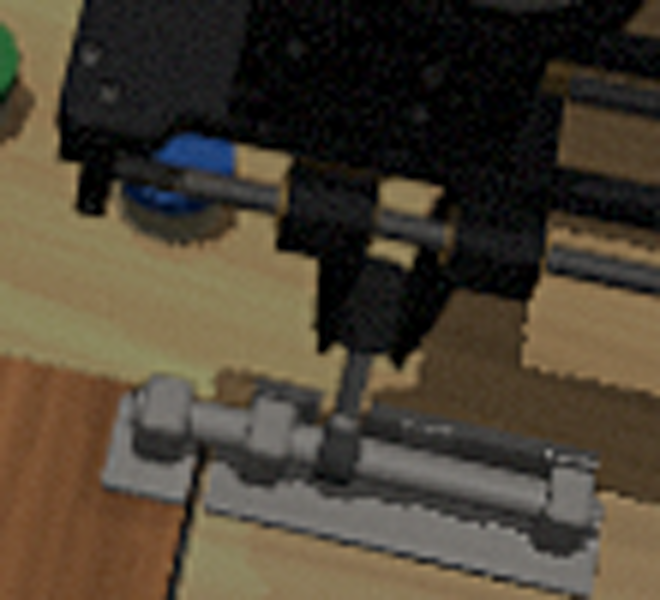

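The handle is up and held (knob at crop (370,300)), and the bolt is still home. Now I'll slide it.

>>> send_rows --pt "0 2 0 0" --pt "-0.8 5 0 0" --pt "-0.8 6 0 0" --pt "-0.8 6 0 0" --pt "-0.8 6 0 0" --pt "-0.8 6 0 0" --pt "-0.6 5 0 0" --pt "-0.4 3 0 0"

```text
time: 4.45
tool_pos: [500.6, 154.2, 151.8]
eef_rot: [-0.2, 3.134, 0.0]
ft_force: [3.1, -1.3, 1.8]
gripper_width: 15.6
grasp_force: 10.0
```

>>> send_rows --pt "0 0 0 0" --pt "0 0 0 0"

```text
time: 4.65
tool_pos: [500.2, 154.2, 151.5]
eef_rot: [-0.2, 3.135, 0.002]
ft_force: [2.2, 1.9, 1.8]
gripper_width: 15.8
grasp_force: 10.0
```

>>> send_rows --pt "0 0 0 0" --pt "0 0 0 0" --pt "0 0 0 0" --pt "0 0 0 0" --pt "0 0 0 0" --gripper 45

```text
time: 5.15
tool_pos: [499.8, 153.4, 151.2]
eef_rot: [0.199, -3.135, 0.0]
ft_force: [-0.5, -0.3, 0.7]
gripper_width: 44.3
grasp_force: 0.0
```

>>> send_rows --pt "0 0 10 0" --pt "0 0 30 0" --pt "0 0 40 0" --pt "-30 0 30 0" --pt "-40 0 0 0" --pt "-40 0 0 0" --pt "0 0 0 0" --pt "0 0 0 0"

```text
time: 5.95
tool_pos: [390.0, 153.6, 262.6]
eef_rot: [-0.2, 3.132, 0.001]
ft_force: [-0.0, -0.2, 0.1]
gripper_width: 44.9
grasp_force: 0.0
```

```bash
python3 - <<'E'
from h import *
p,_=arm.get_image("scene");cv2.imwrite("pics/c.png",cv2.resize(p[140:270,180:460,::-1],None,fx=2.8,fy=2.8,interpolation=2))
s=arm.sense();print(s['tool_pos'],s['ft_force'],s['gripper_width'])
E
```

```text
[390.49117908 153.57857683 262.32795335] [0.98129144 0.01427614 0.58020394] 45.61156036890081
```

View pics/c.png

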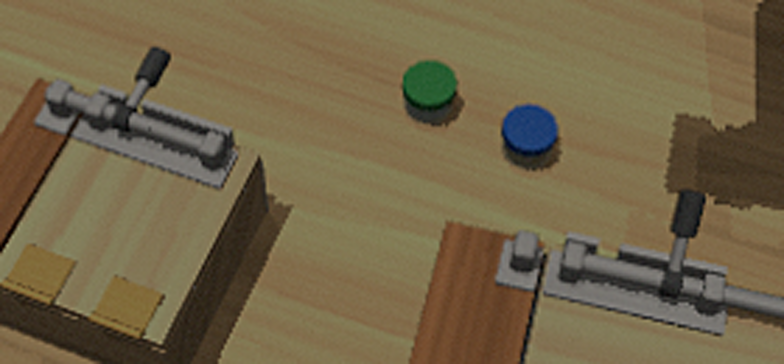

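The large chest's bolt is fully drawn: its collar is at the rear bracket at crop (675,285), and the keeper at (525,250) is empty. The small bolt is still home, and the arm is clear of everything.

```bash
python3 -c "
from plant import arm
print(arm.job_done())"
```

```text
the job is handed in; nothing more can be done
None
```

The large chest is unbolted: its handle was lifted clear, its bolt drawn all the way back and let go; the small chest is still bolted, and the job is handed in (no verdict was returned).

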